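# Weigh the tube carrier on the hanging spring balance

## Robot

A 6-joint arm with a two-finger parallel gripper is mounted at the origin on the work surface. World frame = base frame: x ahead of the robot, y to its left, z up, the work surface at z = 0. Lengths are in mm, angles in degrees, forces in N, time in s.
With the tool pointing down it reaches from about 300 to 850 mm from the base axis. Payload 4.2 kg.
Tool frame: the origin (TCP) lies at the very end of the fingers, on their centre line; the grasp point (between the pads) lies 19 mm behind it (env.grip_depth is the distance from the TCP to the grasp point, in mm); y points along the fingers, z is the direction in which the jaws open and shut, and the axes are right-handed (so a half turn about y gives the same grasp; the last joint's range is limited). The gripper opens to 91 mm and grips with 3 to 60 N. Pads are 32 mm wide; open, the fingers measure 118 mm over their backs; the gripper's body (76 mm by 178 mm) begins 60 mm behind the grasp point.
Start: joints at [-74.828, 18.312, 89.639, -0, 72.044, -1.146], TCP at [161.558, -551.853, 213.976] pointing down, gripper open.
Joint ranges: [-177.97, 177.97], [-48.28, 115.42], [12.27, 149.76], [-77.06, 257.06], [2.81, 150.46], [-146.56, 146.56]. Speed limits (degrees/s): [147.25, 147.25, 180, 180, 180, 180].

## Interface

Orientations are given as [roll, pitch, yaw] about the fixed x, y, z axes, in that order (R = Rz(yaw) Ry(pitch) Rx(roll)).
In Python, from workcell import state, imaging, job, env gives the robot as it stands.
- The arm moves only by the shell command python3 -m pendant 'ROWS' [FORCE]. ROWS is JSON, a list of rows, each an object with "delta_pos": the shift along the tool's x, y, z in cm, a list of three; "twist": the turn, a rotation vector about the tool's x, y, z in degrees, a list of three; "grip": the opening in per cent of the stroke, from 0 (shut) to 100 (fully open). In form: [{"delta_pos": [tx, ty, tz], "twist": [wx, wy, wz], "grip": grip}, ...]. A call has exactly 5 rows; each row is the pose to reach, as a shift and turn from the pose commanded when the call began, along the tool's axes at that moment; what a row does not reach only later rows make up. A row lasts 1/10 s, in which the tool goes at most 50 mm and 8.59 degrees, less where a joint would pass 70% of its speed; a pose out of reach is approached as far as the arm can. A call with a gripper value outside its range is refused whole. The fingers move at their own pace and stop on an object; FORCE is the grip in N (left out, the last holds). Time passes only in rows, so rows that repeat a pose let the fingers close, or fill a call up. It gives the time, the measured TCP pose, the force and the opening at its end, in the units of the state.
- state(): the state, without advancing time (a new reading comes with each control period).
- imaging.grab_frame(name): name is "scene" or "top" or "wrist"; returns (picture, depth): 480x640x3 uint8, red, green, blue; 480x640 float32, mm along the optical axis (not along the pixel's ray), 0 where there is no reading.
- imaging.camera_info(name): a dict with "fx", "fy", "cx", "cy" (pixels), "R" (3x3) and "t" (3): a world point X has camera coordinates R X + t. Camera axes: x right, y down, z forward; pixel columns grow to the right and rows downward; lengths in mm; the calibration is good to about 2 mm. A picture is of the moment at which its call begins: read the wrist's pose just before it. camera_info takes no time and is no camera call; for the wrist camera it gives the pose at the moment of the call.
- job.job_done(): hands the job in, once; it reports no verdict.
The state is a dict: "time_s": time; "qpos": joint angles; "qvel": joint speeds; "effort": joint torques, N m; "ee_pos": TCP position; "ee_rot": TCP orientation; "force": force on the tool from outside, world axes, zero at the start; "torque": the same for the moment, N m; "gripper_width": finger opening in mm.
Only numpy, scipy, OpenCV 4.12 (cv2) and the standard library are available. Lean on these libraries where they do the work, as an engineer would, in place of code of your own. Each camera call takes 0.05 s, during which the arm holds its last target.

## Task

Weigh the rectangular tube carrier: hang it by its handle bar on the hook of the spring balance, lower it slowly until the spring carries the whole weight, and only then let go, so that the pointer neither drops nor springs with a jerk but settles. Leave the carrier hanging level and still, and leave the round carrier standing where it is.

Things in the scene. Friction and masses are not known exactly. Their poses are not given: they have to be found in the camera images.
- carrier: Load, 0.43-0.57 kg: rectangular steel tray 120 (x) by 74 (y) by 45 mm with six capped tubes, caps to 75 mm. Origin: centre of its underside, z up. Rigid bail over it in its x-z plane: 8 mm legs at x = -56 and 56 mm and, along x, a round handle bar 8 mm thick, underside 141 mm above the origin. Window from caps to bar: 66 mm.
- carrier_knob (a point): Where to grip the carrier, from above: middle of its black square knob, 195 mm above the carrier's origin, axes as the carrier's. The knob is 22 x 22 mm (sides along x and y), 46 mm tall (172 to 218 mm above the carrier's origin), on a 10 mm stem that stands on the middle of the handle bar.
- hook_seat (a point): Middle of the hook's floor, where the bar's underside rests; 220 mm above the bench unloaded, moves down with the hook. A steel strip, 24 mm wide (x), 6 mm thick, bent to a channel along x, open upward: floor 22 mm wide, sides flaring to 46 mm at the mouth, 24 mm up. The -y side is a free lip; from the +y side an arm (top 22 mm up) runs in +y to the column.
- scale: Spring balance, fixed to the bench, axes as hook_seat's. Origin on the bench right below the hook. Base 12 mm thick, x -85 to 85, y -70 to 180 mm; column 288 mm tall at y = 125 mm, near faces of it and its carriage from y = 103 mm. The bar comes over the lip from -y, the hook passing through the bail's window, then down, bar along x (either way round).
- hook (a joint): Downward travel of the sprung hook and its pointer in m: 0 unloaded (upper stop), 0.05 at the lower stop. Spring about 150 N/m, lightly damped; the carrier's weight draws it down by 25 to 36 mm (typically 31 mm), where the carrier hangs clear of the base.
- round_carrier: Bystander to be left alone: round steel pot 96 mm across, 45 mm high, white lid to 67 mm, with the same kind of bail (legs at x = -44 and 44 mm) and the same knob, 172 to 218 mm up. Origin: centre of its underside.

How it is judged:
By the outcome, as a careful person would: the job done as asked, in the order asked, and still so for the second after the job is handed in, with the robot touching nothing.
It also fails if it takes over 51 s, if anything falls off the work surface, if the arm or the gripper's body presses on something with over 40 N, if the wrist force passes 120 N, or if a joint passes its speed limit or range.

## Working session

There is one attempt and no reset: what is moved stays moved. The work goes in short steps, Python scripts to look and compute and a shell command to move; the robot and the scene stay as the last step left them, time stands still between calls to the robot, and variables do not carry over. Pictures are saved under pics/ and viewed, and the job is handed in when it is done.

```bash
ls; mkdir -p pics
python3 - <<'E'
from workcell import state, imaging, job, env
import cv2, numpy as np
s=state(); print(s)
for n in ["scene","top","wrist"]:
    i=imaging.camera_info(n); print(n,i)
    p,d=imaging.grab_frame(n); cv2.imwrite(f"pics/{n}0.png",p[:,:,::-1]); np.save(f"pics/{n}0.npy",d)
print(env.grip_depth)
E
```

```text
pics
{'time_s': 0.0, 'qpos': array([-7.48285582e+01,  1.83514462e+01,  8.97058316e+01, -1.29974780e-03,
        7.20449233e+01, -1.14588328e+00]), 'qvel': array([-0.0362854 ,  0.08408941, -0.0385232 , -0.12030223, -0.13068673,
       -0.02587958]), 'effort': array([-7.03172591e-04, -4.12462091e+01, -2.31973618e+01,  7.27009191e-02,
        4.58882831e-02, -1.43389316e-04]), 'ee_pos': array([ 161.41128786, -551.35032906,  213.12614038]), 'ee_rot': array([-9.01022053e+01,  8.08341889e-04, -1.63682274e+02]), 'force': array([0.60036921, 0.52202981, 0.90268146]), 'torque': array([-0.05296594, -0.00098564, -0.06065964]), 'gripper_width': 91.18188547900193}
scene {'fx': 462.77739493981323, 'fy': 462.77739493981323, 'cx': 316.23760779243617, 'cy': 237.25012997489102, 'R': array([[ 0.88905467,  0.45766458, -0.01117712],
       [ 0.37790371, -0.74745504, -0.5463513 ],
       [-0.25840003,  0.4815123 , -0.83748154]]), 't': array([-508.33859056, -120.90385074, 1061.1290312 ])}
top {'fx': 602.2895785334039, 'fy': 602.2895785334039, 'cx': 331.7527263675461, 'cy': 238.63183158094608, 'R': array([[ 0.00587649, -0.99982573,  0.01771966],
       [-0.99845001, -0.00684728, -0.05523305],
       [ 0.05534476, -0.01736762, -0.99831624]]), 't': array([  17.83438399,  562.11482235, 1171.27700836])}
wrist {'fx': 420.74475248653573, 'fy': 420.74475248653573, 'cx': 318.34325658426997, 'cy': 247.72180103799369, 'R': array([[ 0.28154677, -0.95954534, -0.0020385 ],
       [-0.92537027, -0.27207995,  0.2639363 ],
       [-0.25381348, -0.07242404, -0.96453796]]), 't': array([-574.39434033,  -29.00103807,  390.9979588 ])}
18.8
```

View pics/scene0.png

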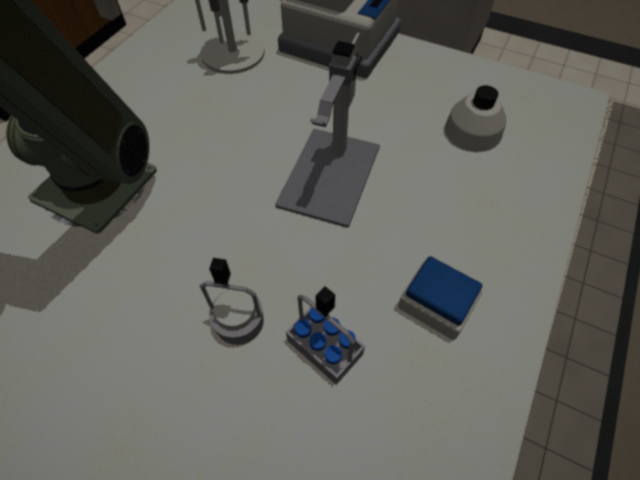

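View pics/top0.png

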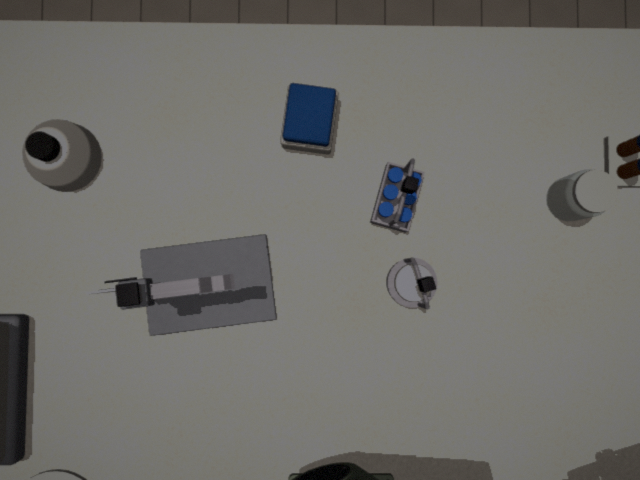

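View pics/wrist0.png

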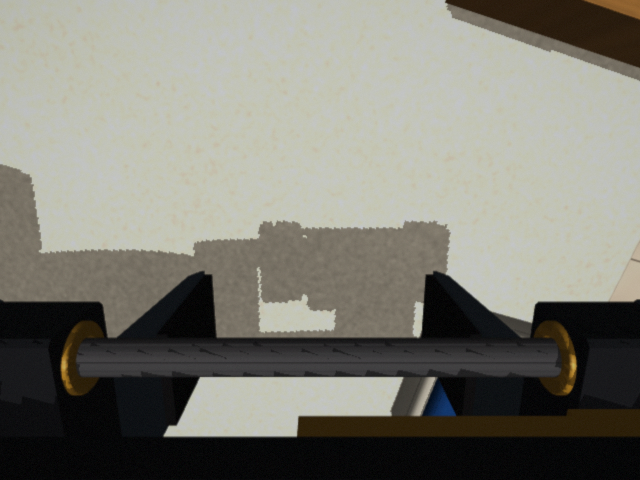

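The scene view shows the carrier at about (325,340), the round carrier at (235,305) and the scale base at (330,180). In the top view they are at (397,197), (410,285) and (208,285), with the hook near (220,283). Next I'll enlarge these areas and measure them.

```bash
cat > h.py <<'E'
from workcell import state, imaging, job, env
import cv2, numpy as np
from scipy.spatial.transform import Rotation as Ro
def pt(info,u,v,d):
    c=np.array([(u-info['cx'])/info['fx']*d,(v-info['cy'])/info['fy']*d,d]); return info['R'].T@(c-info['t'])
def atz(info,u,v,z):
    r=info['R'].T@np.array([(u-info['cx'])/info['fx'],(v-info['cy'])/info['fy'],1]); o=-info['R'].T@info['t']
    return o+r*(z-o[2])/r[2]
def cloud(info,d):
    v,u=np.mgrid[:480,:640]; m=d>0
    c=np.stack([(u-info['cx'])/info['fx']*d,(v-info['cy'])/info['fy']*d,d],-1)
    P=(c-info['t'])@info['R']; P[~m]=np.nan; return P
def crop(name,img,x0,y0,x1,y1,k):
    cv2.imwrite(name,cv2.resize(img[y0:y1,x0:x1,::-1],None,fx=k,fy=k,interpolation=cv2.INTER_CUBIC))
E
python3 - <<'E'
from h import *
t=cv2.imread('pics/top0.png')[:,:,::-1]
crop('pics/c1.png',t,360,140,460,240,6)
crop('pics/c2.png',t,90,220,290,350,4)
i=imaging.camera_info('top');d=np.load('pics/top0.npy');P=cloud(i,d)
for (u0,u1,v0,v1,n) in [(360,445,145,240,'car'),(380,445,250,320,'round'),(90,290,225,345,'scale')]:
    Q=P[v0:v1,u0:u1].reshape(-1,3)
    print(n,np.histogram(Q[:,2],bins=np.arange(-10,330,10)))
    if n!='scale':
        K=Q[Q[:,2]>205]; print('knob',K.mean(0),K.min(0),K.max(0),len(K))
        c=K[:,:2].astype(np.float32); print(cv2.minAreaRect(c))
        K=Q[(Q[:,2]>25)&(Q[:,2]<85)]; print(cv2.minAreaRect(K[:,:2].astype(np.float32)))
    else:
        K=Q[(Q[:,2]>6)&(Q[:,2]<20)]; print('base',cv2.minAreaRect(K[:,:2].astype(np.float32)))
        K=Q[(Q[:,2]>205)&(Q[:,2]<265)]; print('hook',len(K),cv2.minAreaRect(K[:,:2].astype(np.float32)))
for v in range(272,294,2):
    print(v,[int(P[v,u,2]) for u in range(190,240,2)])
E
```

```text
car (array([3043, 2809,   80,  102,  122,  427,   32,   65,  843,   14,    7,
          8,    5,    7,   35,  167,   19,    0,   12,   18,   15,   22,
        172,   13,    0,    0,    0,    0,    0,    0,    0,    0,    0]), array([-10,   0,  10,  20,  30,  40,  50,  60,  70,  80,  90, 100, 110,
       120, 130, 140, 150, 160, 170, 180, 190, 200, 210, 220, 230, 240,
       250, 260, 270, 280, 290, 300, 310, 320]))
knob [ 643.00858941 -104.03341219  216.52761191] [ 631.06366115 -116.79348564  205.37312309] [655.4268094  -91.79506728 223.50585683] 194
((643.5230102539062, -104.77516174316406), (22.4621639251709, 22.468997955322266), 74.94532775878906)
((644.34716796875, -104.70561218261719), (74.2767333984375, 121.29476165771484), 74.78545379638672)
round (array([1537,  978,   14,    6,   25,  641,   34,  802,   40,    9,    4,
          8,    8,    7,   29,  135,   11,    0,    8,   17,   17,   14,
        177,   10,    0,    0,    0,    0,    0,    0,    0,    0,    0]), array([-10,   0,  10,  20,  30,  40,  50,  60,  70,  80,  90, 100, 110,
       120, 130, 140, 150, 160, 170, 180,
[... 797 characters left out ...]
       250, 260, 270, 280, 290, 300, 310, 320]))
base ((473.7789611816406, 295.929443359375), (380.1432189941406, 227.92039489746094), 89.89654541015625)
hook 1817 ((469.4916687011719, 287.05474853515625), (47.89911651611328, 213.3421630859375), 7.384266376495361)
272 [12, 11, 11, 8, 16, 15, 7, 9, 16, 10, 13, 12, 11, 13, 8, 12, 6, 8, 9, 12, 6, 11, 13, 11, 16]
274 [9, 10, 12, 10, 13, 9, 10, 7, 11, 14, 10, 10, 10, 10, 10, 13, 9, 12, 230, 238, 242, 237, 10, 9, 15]
276 [13, 11, 13, 12, 14, 11, 10, 10, 12, 8, 12, 218, 220, 221, 221, 216, 217, 222, 230, 238, 244, 236, 12, 12, 5]Traceback (most recent call last):
  File "<stdin>", line 17, in <module>
ValueError: cannot convert float NaN to integer
```

View pics/c1.png

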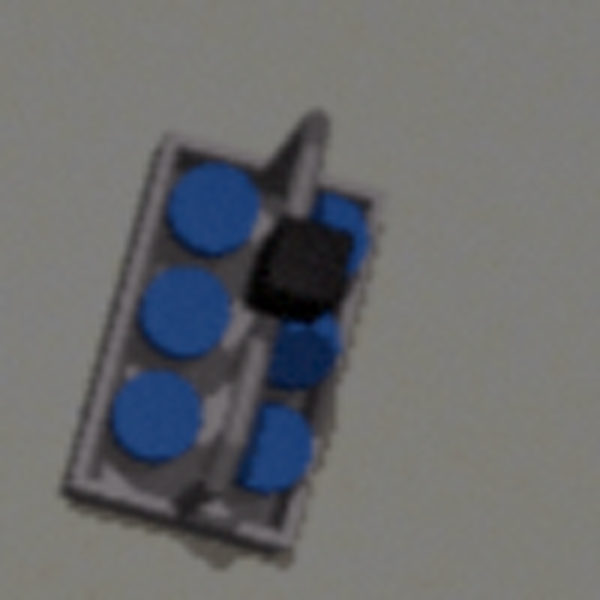

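View pics/c2.png

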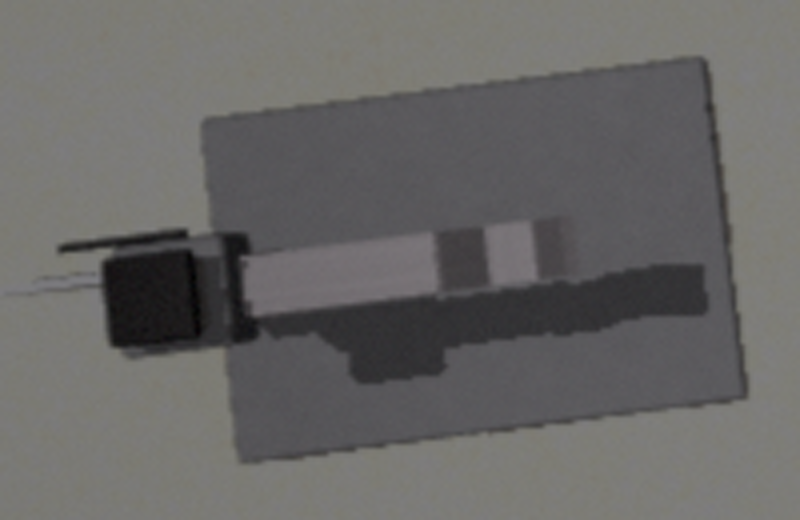

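Run:
```python
from h import *
i=imaging.camera_info('top');d=np.load('pics/top0.npy');P=cloud(i,d)
C=[np.array([203,120]),np.array([705,58]),np.array([747,398]),np.array([240,462])]
W=[atz(i,90+c[0]/4,220+c[1]/4,12) for c in C]
for w in W: print(w)
e=[W[0]-W[1],W[3]-W[2]]
for x in e: print('yaw',np.degrees(np.arctan2(-x[0],x[1])),np.linalg.norm(x))
y=(e[0]+e[1]);y/=np.linalg.norm(y);x=np.array([y[1],-y[0],0])
m=sum(W)/4; print('base->hook', m-y*55)
h=atz(i,90+512/4,220+253/4,220); print('hook pix',h)
Q=P[225:345,90:290].reshape(-1,3); Q=Q[np.isfinite(Q[:,0])]
for lo,hi in [(6,20)]:
    K=Q[(Q[:,2]>lo)&(Q[:,2]<hi)]
K=Q[Q[:,2]>200]
o=m-y*55
r=np.c_[(K-o)@x,(K-o)@y,K[:,2]]
for a in range(-40,130,4):
    s=r[(r[:,1]>=a)&(r[:,1]<a+4)]
    if len(s): print(a,len(s),np.median(s[:,2]).round(1),s[:,0].min().round(1),s[:,0].max().round(1))
```

```text
[537.25909798 396.1661914   12.        ]
[569.45445492 150.64347996  12.        ]
[402.84784024 128.1397141   12.        ]
[370.75534055 374.36182019  12.        ]
yaw 7.470562836212929 247.6246006440553
yaw 7.426047604064446 248.30476046066565
base->hook [477.20889313 207.79187528  12.        ]
hook pix [477.08804053 208.61025365 220.        ]
-28 32 237.5 -10.7 12.0
-24 33 239.2 -10.3 12.4
-20 31 236.0 -9.7 12.8
-16 29 228.8 -10.8 13.1
-12 29 223.4 -10.6 12.2
-8 32 219.8 -10.4 12.6
-4 40 219.2 -10.1 13.1
0 35 219.9 -10.8 12.0
4 37 219.9 -10.7 12.7
8 38 219.5 -10.0 13.0
12 47 222.9 -10.8 11.9
16 47 228.6 -10.4 12.5
20 48 232.8 -10.9 13.0
24 46 238.9 -10.7 12.0
28 39 240.8 -10.1 12.5
32 41 240.8 -11.0 12.9
36 40 241.3 -10.6 11.9
40 37 241.3 -10.0 12.5
44 39 240.8 -11.1 12.8
48 37 241.0 -10.6 11.9
52 38 241.1 -10.3 12.4
56 44 241.1 -11.1 12.9
60 37 240.8 -10.8 11.9
64 35 240.8 -10.3 12.3
68 43 241.1 -11.0 12.6
72 35 241.2 -10.8 11.6
76 39 240.8 -10.5 12.1
80 38 241.3 -11.0 12.6
84 39 240.8 -10.8 11.5
88 37 240.9 -10.4 12.2
92 36 240.8 -10.1 12.5
96 42 240.9 -11.0 12.7
100 38 240.9 -10.7 11.9
104 196 248.7 -21.1 22.2
108 129 261.2 -21.3 22.6
112 144 268.2 -20.9 21.6
116 81 287.1 -20.1 22.2
120 74 286.8 -21.3 22.6
124 86 286.8 -20.7 26.1
128 82 287.2 -20.3 26.6
```

The carrier is at (644,-104.7) with yaw -15°. The hook seat is at (478,208.5,220) with yaw 7.45°. Knob height, tray size and base size all match the given values. I'll grip with the jaws along the carrier's x.

```bash
cat >> h.py <<'E'
def plan(x,y,z,jaw,pr=True):
    s=state(); R0=Ro.from_euler('xyz',s['ee_rot'],degrees=True)
    R1=Ro.from_euler('xyz',[-90,0,jaw-90],degrees=True)
    d=R0.inv().apply(np.array([x,y,z])-s['ee_pos'])/10; w=(R0.inv()*R1).as_rotvec(degrees=True)
    print('t',s['time_s'],'pos',s['ee_pos'].round(1),'rot',s['ee_rot'].round(2),'F',s['force'].round(2),'q',s['qpos'].round(1),'g',round(s['gripper_width'],1))
    print('delta cm',d.round(2),'twist',w.round(1))
E
python3 -c "
from h import *
plan(644,-104.7,330,-15)"
```

```text
t 0.15 pos [ 161.5 -551.5  213.4] rot [ -90.07    0.   -163.68] F [-0.15 -0.13 -0.68] q [-74.8  18.3  89.7  -0.   72.   -1.1] g 91.4
delta cm [-58.86 -11.63 -29.34] twist [  0.1 -58.7  -0. ]
```

```bash
python3 -m pendant '[{"delta_pos":[-2,-3,-1],"twist":[0,-3,0],"grip":100},{"delta_pos":[-6,-6,-3],"twist":[0,-8,0],"grip":100},{"delta_pos":[-10,-9,-5],"twist":[0,-14,0],"grip":100},{"delta_pos":[-14,-11.6,-7],"twist":[0,-20,0],"grip":100},{"delta_pos":[-18,-11.6,-9],"twist":[0,-25,0],"grip":100}]' 20; python3 -c "
from h import *
plan(644,-104.7,330,-15)"
```

```text
time_s: 0.65
ee_pos: [308.2, -417.1, 332.9]
ee_rot: [-89.6, -0.1, -138.5]
force: [1.4, -0.4, -0.0]
gripper_width: 90.8
t 0.65 pos [ 308.2 -417.1  332.9] rot [-8.9640e+01 -5.0000e-02 -1.3854e+02] F [ 1.43 -0.37 -0.01] q [-54.8   9.9  84.1  -0.   85.6  -6.3] g 90.8
delta cm [-45.85   0.24  -1.18] twist [ -0.3 -33.5   0.2]
```

```bash
python3 -m pendant '[{"delta_pos":[-4.5,0,0],"twist":[0,-6,0],"grip":100},{"delta_pos":[-9,0,0],"twist":[0,-11,0],"grip":100},{"delta_pos":[-13.5,0,0],"twist":[0,-16,0],"grip":100},{"delta_pos":[-18,0,0],"twist":[0,-20,0],"grip":100},{"delta_pos":[-22,0,0],"twist":[0,-24,0],"grip":100}]' 20; python3 -c "
from h import *
plan(644,-104.7,330,-15)"
```

```text
time_s: 1.15
ee_pos: [473.3, -269.9, 329.4]
ee_rot: [-90.0, 0.0, -114.5]
force: [-0.1, -0.2, -0.7]
gripper_width: 91.2
t 1.15 pos [ 473.3 -269.9  329.4] rot [-9.0020e+01  1.0000e-02 -1.1448e+02] F [-0.05 -0.2  -0.75] q [-30.9  12.7  81.    0.   86.3  -6.4] g 91.2
delta cm [-22.11  -0.06   8.69] twist [ 0.  -9.5 -0. ]
```

```bash
python3 -m pendant '[{"delta_pos":[-4.5,0,1.8],"twist":[0,-3,0],"grip":100},{"delta_pos":[-9,0,3.6],"twist":[0,-6,0],"grip":100},{"delta_pos":[-13.5,0,5.4],"twist":[0,-9,0],"grip":100},{"delta_pos":[-18,0,7.1],"twist":[0,-9.5,0],"grip":100},{"delta_pos":[-22.1,0,8.7],"twist":[0,-9.5,0],"grip":100}]' 20
python3 - <<'E'
from h import *
i=imaging.camera_info('wrist');p,d=imaging.grab_frame('wrist'); cv2.imwrite('pics/w1.png',p[:,:,::-1])
plan(644,-104.7,176,-15)
P=cloud(i,d); m=(P[...,2]>205)&(P[...,2]<228)&(abs(P[...,0]-644)<40)&(abs(P[...,1]+105)<40)
K=P[m]; print(len(K)); 
if len(K): print(K.mean(0),cv2.minAreaRect(K[:,:2].astype(np.float32)))
E
```

```text
time_s: 1.65
ee_pos: [644.6, -105.3, 329.1]
ee_rot: [-90.0, -0.0, -105.1]
force: [-0.8, -0.6, 0.1]
gripper_width: 90.9
t 1.7 pos [ 649.  -100.   327.6] rot [ -89.95    0.32 -104.87] F [ 3.5   2.95 -1.89] q [-9.9 23.8 65.3  0.3 90.8  4.9] g 91.4
delta cm [ 0.67 15.15 -0.37] twist [-0.   0.1 -0.3]
1042
[ 643.86600047 -104.15073932  216.69404598] ((643.5748291015625, -105.27650451660156), (21.564970016479492, 21.84575080871582), 74.97518157958984)
```

View pics/w1.png

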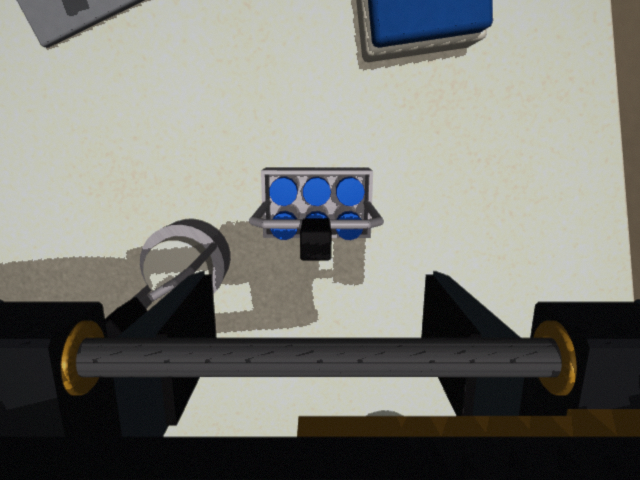

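The wrist view shows the knob at (315,240), which measures (643.6,-105.2). The bar lies parallel to the jaw axis, so it agrees with the top view. Descending.

```bash
python3 -m pendant '[{"delta_pos":[0,0.5,0],"twist":[0,0,0],"grip":100},{"delta_pos":[0,2,0],"twist":[0,0,0],"grip":100},{"delta_pos":[0,4,0],"twist":[0,0,0],"grip":100},{"delta_pos":[0,6,0],"twist":[0,0,0],"grip":100},{"delta_pos":[0,7,0],"twist":[0,0,0],"grip":100}]' 20;  python3 -m pendant '[{"delta_pos":[0,0,0],"twist":[0,0,0],"grip":100},{"delta_pos":[0,0,0],"twist":[0,0,0],"grip":100},{"delta_pos":[0,0,0],"twist":[0,0,0],"grip":100},{"delta_pos":[0,0,0],"twist":[0,0,0],"grip":100},{"delta_pos":[0,0,0],"twist":[0,0,0],"grip":100}]' 20;python3 -c "
from h import *
plan(643.8,-105,176,-15)"
```

```text
time_s: 2.2
ee_pos: [641.5, -108.2, 257.5]
ee_rot: [-90.2, -0.1, -105.3]
force: [-0.1, 0.5, 0.4]
gripper_width: 91.0
time_s: 2.7
ee_pos: [643.6, -107.3, 260.4]
ee_rot: [-89.9, -0.0, -105.2]
force: [0.9, -0.3, -0.0]
gripper_width: 91.5
t 2.7 pos [ 643.6 -107.3  260.4] rot [ -89.92   -0.   -105.18] F [ 0.85 -0.31 -0.01] q [-10.5  24.2  73.9  -0.   81.8   4.7] g 91.5
delta cm [-0.23  8.44 -0.05] twist [-0.1 -0.2  0. ]
```

```bash
python3 -m pendant '[{"delta_pos":[-0.2,1,0],"twist":[0,0,0],"grip":100},{"delta_pos":[-0.2,3,0],"twist":[0,0,0],"grip":100},{"delta_pos":[-0.2,5.5,0],"twist":[0,0,0],"grip":100},{"delta_pos":[-0.2,7.5,0],"twist":[0,0,0],"grip":100},{"delta_pos":[-0.2,8.4,0],"twist":[0,0,0],"grip":100}]' 20;  python3 -m pendant '[{"delta_pos":[0,0,0],"twist":[0,0,0],"grip":100},{"delta_pos":[0,0,0],"twist":[0,0,0],"grip":100},{"delta_pos":[0,0,0],"twist":[0,0,0],"grip":100},{"delta_pos":[0,0,0],"twist":[0,0,0],"grip":50},{"delta_pos":[0,0,0],"twist":[0,0,0],"grip":50}]' 20;python3 -c "
from h import *
plan(643.8,-105,176,-15)"
```

```text
time_s: 3.2
ee_pos: [642.5, -104.9, 172.8]
ee_rot: [-90.3, -0.0, -105.2]
force: [0.4, -0.1, -0.1]
gripper_width: 91.4
time_s: 3.7
ee_pos: [644.2, -105.4, 176.5]
ee_rot: [-89.9, 0.0, -105.2]
force: [-0.5, 1.4, 0.7]
gripper_width: 78.3
t 3.7 pos [ 644.2 -105.4  176.5] rot [ -89.92    0.   -105.19] F [-0.55  1.4   0.68] q [-10.3  26.6  82.   -0.   71.3   4.9] g 78.3
delta cm [-0.02  0.05 -0.05] twist [-0.1 -0.2 -0. ]
```

```bash
for k in 1 2; do python3 -m pendant '[{"delta_pos":[0,0,0],"twist":[0,0,0],"grip":0},{"delta_pos":[0,0,0],"twist":[0,0,0],"grip":0},{"delta_pos":[0,0,0],"twist":[0,0,0],"grip":0},{"delta_pos":[0,0,0],"twist":[0,0,0],"grip":0},{"delta_pos":[0,0,0],"twist":[0,0,0],"grip":0}]' 40; done
python3 -c "
from h import *
plan(643.8,-105,276,-15)"
```

```text
time_s: 4.2
ee_pos: [643.9, -105.3, 175.6]
ee_rot: [-90.0, -0.0, -105.2]
force: [-1.1, -0.4, -0.2]
gripper_width: 38.1
time_s: 4.7
ee_pos: [643.5, -105.2, 175.5]
ee_rot: [-90.1, -0.0, -105.2]
force: [-1.4, 0.7, -0.2]
gripper_width: 21.4
t 4.7 pos [ 643.5 -105.2  175.5] rot [-9.0060e+01 -1.0000e-02 -1.0518e+02] F [-1.39  0.7  -0.24] q [-10.3  26.7  82.1  -0.   71.3   4.9] g 21.4
delta cm [ -0.03 -10.05   0.02] twist [ 0.1 -0.2  0. ]
```

Gripped: the opening is 21.4 mm on a 22 mm knob. Lifting.

```bash
python3 -m pendant '[{"delta_pos":[0,-0.2,0],"twist":[0,0,0],"grip":0},{"delta_pos":[0,-0.6,0],"twist":[0,0,0],"grip":0},{"delta_pos":[0,-1.2,0],"twist":[0,0,0],"grip":0},{"delta_pos":[0,-2,0],"twist":[0,0,0],"grip":0},{"delta_pos":[0,-3,0],"twist":[0,0,0],"grip":0}]' 40; python3 -m pendant '[{"delta_pos":[0,-1.5,0],"twist":[0,0,0],"grip":0},{"delta_pos":[0,-3.5,0],"twist":[0,0,0],"grip":0},{"delta_pos":[0,-5.5,0],"twist":[0,0,0],"grip":0},{"delta_pos":[0,-7.5,0],"twist":[0,0,0],"grip":0},{"delta_pos":[0,-8.8,0],"twist":[0,0,0],"grip":0}]' 40
python3 -c "
from h import *
plan(493.6,89.5,294,7.45)"
```

```text
time_s: 5.2
ee_pos: [643.8, -105.3, 206.2]
ee_rot: [-90.0, -0.0, -105.2]
force: [0.4, 0.2, -4.9]
gripper_width: 21.7
time_s: 5.7
ee_pos: [644.5, -105.4, 296.4]
ee_rot: [-89.8, 0.0, -105.2]
force: [0.4, -0.5, -5.1]
gripper_width: 21.9
t 5.7 pos [ 644.5 -105.4  296.4] rot [-8.9790e+01  1.0000e-02 -1.0518e+02] F [ 0.37 -0.52 -5.09] q [-10.3  23.6  69.9  -0.   86.3   4.9] g 21.9
delta cm [-14.86   0.17 -19.66] twist [ -0.2 -22.6   0. ]
```

```bash
python3 -m pendant '[{"delta_pos":[-0.3,0,-0.4],"twist":[0,-0.5,0],"grip":0},{"delta_pos":[-1,0,-1.3],"twist":[0,-1.5,0],"grip":0},{"delta_pos":[-2.1,0,-2.8],"twist":[0,-3.2,0],"grip":0},{"delta_pos":[-3.4,0,-4.5],"twist":[0,-5.2,0],"grip":0},{"delta_pos":[-4.8,0,-6.4],"twist":[0,-7.3,0],"grip":0}]' 40; python3 -c "
from h import *
plan(493.6,89.5,294,7.45)"
```

```text
time_s: 6.2
ee_pos: [592.9, -41.0, 291.9]
ee_rot: [-90.2, 0.0, -97.8]
force: [0.7, 0.3, -4.4]
gripper_width: 21.9
t 6.2 pos [592.9 -41.  291.9] rot [-9.021e+01  1.000e-02 -9.776e+01] F [ 0.75  0.29 -4.45] q [-5.1 18.2 78.7  0.  83.3  2.7] g 21.9
delta cm [-11.59  -0.17 -11.6 ] twist [  0.2 -15.2  -0. ]
```

```bash
python3 -m pendant '[{"delta_pos":[-1.9,0,-1.9],"twist":[0,-2.5,0],"grip":0},{"delta_pos":[-3.8,0,-3.8],"twist":[0,-5,0],"grip":0},{"delta_pos":[-5.6,0,-5.6],"twist":[0,-7.4,0],"grip":0},{"delta_pos":[-7.3,0,-7.3],"twist":[0,-9.6,0],"grip":0},{"delta_pos":[-8.8,0,-8.8],"twist":[0,-11.5,0],"grip":0}]' 40;  python3 -m pendant '[{"delta_pos":[-1.2,0,-1],"twist":[0,-1.6,0],"grip":0},{"delta_pos":[-2,0,-1.8],"twist":[0,-2.8,0],"grip":0},{"delta_pos":[-2.6,0,-2.3],"twist":[0,-3.4,0],"grip":0},{"delta_pos":[-2.9,0,-2.7],"twist":[0,-3.7,0],"grip":0},{"delta_pos":[-2.9,0,-2.7],"twist":[0,-3.7,0],"grip":0}]' 40;python3 -c "
from h import *
plan(493.6,89.5,294,7.45)"
```

```text
time_s: 6.7
ee_pos: [517.0, 58.5, 292.3]
ee_rot: [-90.2, 0.0, -86.2]
force: [0.3, 0.1, -4.7]
gripper_width: 21.8
time_s: 7.2
ee_pos: [490.5, 84.2, 293.6]
ee_rot: [-90.0, -0.0, -82.7]
force: [0.5, 0.5, -5.0]
gripper_width: 21.9
t 7.2 pos [490.5  84.2 293.6] rot [-9.001e+01 -2.000e-02 -8.267e+01] F [ 0.49  0.45 -5.04] q [ 8.4  8.8 90.9 -0.  80.2  1.1] g 21.9
delta cm [-0.48 -0.04  0.37] twist [ 0.  -0.1  0. ]
```

Run:
```python
from h import *
p,d=imaging.grab_frame('scene'); crop('pics/s2.png',p,220,0,480,240,3)
cv2.imwrite('pics/s2f.png',p[:,:,::-1]);np.save('pics/s2.npy',d)
p,d=imaging.grab_frame('wrist'); cv2.imwrite('pics/w2.png',p[:,:,::-1])
i=imaging.camera_info('scene');P=cloud(i,np.load('pics/s2.npy'))
plan(493.6,89.5,294,7.45)
# hook floor region from scene cam
m=(abs(P[...,0]-478)<40)&(P[...,1]>170)&(P[...,1]<300)&(P[...,2]>200)&(P[...,2]<262)
K=P[m];y=np.array([-.1297,.9916,0]);x=np.array([.9916,.1297,0]);o=np.array([478,208.5,0])
r=np.c_[(K-o)@x,(K-o)@y,K[:,2]]
for a in range(-40,90,6):
    s=r[(r[:,1]>=a)&(r[:,1]<a+6)]
    if len(s): print(a,len(s),s[:,0].min().round(1),s[:,0].max().round(1),s[:,2].min().round(1),np.median(s[:,2]).round(1),s[:,2].max().round(1))
```

```text
t 7.3 pos [491.2  83.9 293.6] rot [-8.998e+01 -3.000e-02 -8.271e+01] F [-0.18  0.1  -5.1 ] q [ 8.4  8.9 90.9 -0.  80.2  1.1] g 21.8
delta cm [-0.53 -0.04  0.31] twist [-0.  -0.2  0. ]
-34 9 -11.1 7.4 239.4 240.3 244.0
-28 56 -11.9 11.6 229.6 240.0 243.9
-22 17 -12.0 11.9 221.4 225.7 236.1
-16 11 -8.9 11.9 216.9 219.2 225.9
-10 6 8.6 12.3 217.0 221.2 222.9
-4 23 -10.6 12.2 216.2 221.5 223.7
2 31 -12.1 11.4 214.9 221.4 224.8
8 31 -11.8 11.5 214.2 221.2 224.5
14 27 -11.5 11.7 218.0 234.0 239.0
20 34 -12.4 11.1 232.7 236.6 243.5
26 9 -13.2 -6.1 239.0 241.5 244.3
32 1 -10.3 -10.3 242.2 242.2 242.2
```

View pics/s2.png

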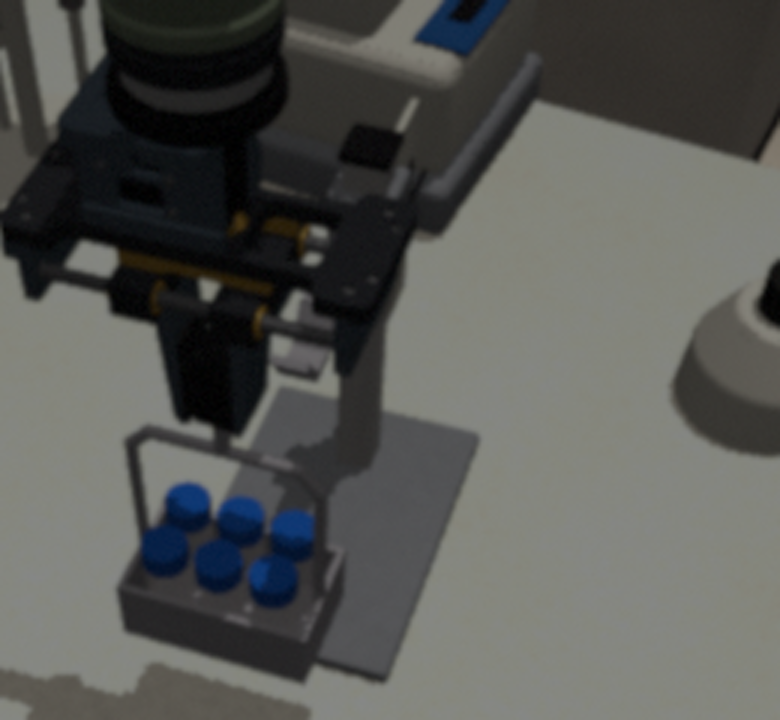

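View pics/w2.png

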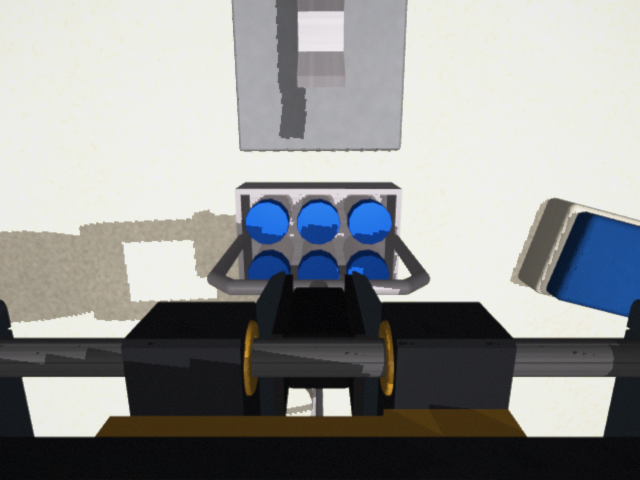

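The carrier hangs level and aligned with the hook: the tray centre is at column 318 and the hook at 320 in the wrist view. Both cameras agree on the hook position. Moving the bar over the lip.

```bash
python3 -c "
from h import *
plan(478,208.5,294.5,7.45)"
```

```text
t 7.3 pos [491.2  83.9 293.6] rot [-8.998e+01 -3.000e-02 -8.271e+01] F [-0.18  0.1  -5.1 ] q [ 8.4  8.9 90.9 -0.  80.2  1.1] g 21.8
delta cm [-12.53  -0.1    0.27] twist [-0.  -0.2  0. ]
```

```bash
python3 -m pendant '[{"delta_pos":[-0.3,-0.1,0.1],"twist":[0,0,0],"grip":0},{"delta_pos":[-1,-0.1,0.2],"twist":[0,0,0],"grip":0},{"delta_pos":[-2,-0.1,0.3],"twist":[0,-0.1,0],"grip":0},{"delta_pos":[-3,-0.1,0.3],"twist":[0,-0.1,0],"grip":0},{"delta_pos":[-4,-0.1,0.3],"twist":[0,-0.1,0],"grip":0}]' 40; python3 -c "
from h import *
plan(478,208.5,294.5,7.45)"
```

```text
time_s: 7.8
ee_pos: [488.6, 125.5, 294.6]
ee_rot: [-90.0, 0.0, -82.6]
force: [-0.6, 0.3, -4.4]
gripper_width: 21.8
t 7.8 pos [488.6 125.5 294.6] rot [-9.001e+01  1.000e-02 -8.256e+01] F [-0.65  0.29 -4.38] q [13.1  9.5 90.1  0.  80.5  5.6] g 21.8
delta cm [-8.37  0.01  0.03] twist [ 0. -0. -0.]
```

```bash
python3 -m pendant '[{"delta_pos":[-1,0,0],"twist":[0,0,0],"grip":0},{"delta_pos":[-2,0,0],"twist":[0,0,0],"grip":0},{"delta_pos":[-3,0,0],"twist":[0,0,0],"grip":0},{"delta_pos":[-4,0,0],"twist":[0,0,0],"grip":0},{"delta_pos":[-5,0,0],"twist":[0,0,0],"grip":0}]' 40;python3 -m pendant '[{"delta_pos":[-1,0,0],"twist":[0,0,0],"grip":0},{"delta_pos":[-2,0,0],"twist":[0,0,0],"grip":0},{"delta_pos":[-2.8,0,0],"twist":[0,0,0],"grip":0},{"delta_pos":[-3.3,0,0],"twist":[0,0,0],"grip":0},{"delta_pos":[-3.3,0,0],"twist":[0,0,0],"grip":0}]' 40
python3 - <<'E'
from h import *
p,d=imaging.grab_frame('scene'); crop('pics/s3.png',p,220,0,480,240,3)
p,d=imaging.grab_frame('top'); crop('pics/t3.png',p,90,220,290,350,4)
plan(478,208.5,294.5,7.45)
E
```

```text
time_s: 8.3
ee_pos: [482.1, 174.8, 294.7]
ee_rot: [-90.0, -0.0, -82.6]
force: [-0.4, -0.5, -5.4]
gripper_width: 21.8
time_s: 8.8
ee_pos: [477.9, 207.2, 294.6]
ee_rot: [-90.0, -0.0, -82.5]
force: [-0.0, 0.4, -5.7]
gripper_width: 21.4
t 8.9 pos [478.  206.4 294.6] rot [-9.001e+01 -4.000e-02 -8.258e+01] F [-1.01 -0.26 -4.7 ] q [22.1 11.  88.1 -0.  80.9 14.7] g 21.7
delta cm [-0.21  0.01  0.03] twist [ 0. -0.  0.]
```

View pics/s3.png

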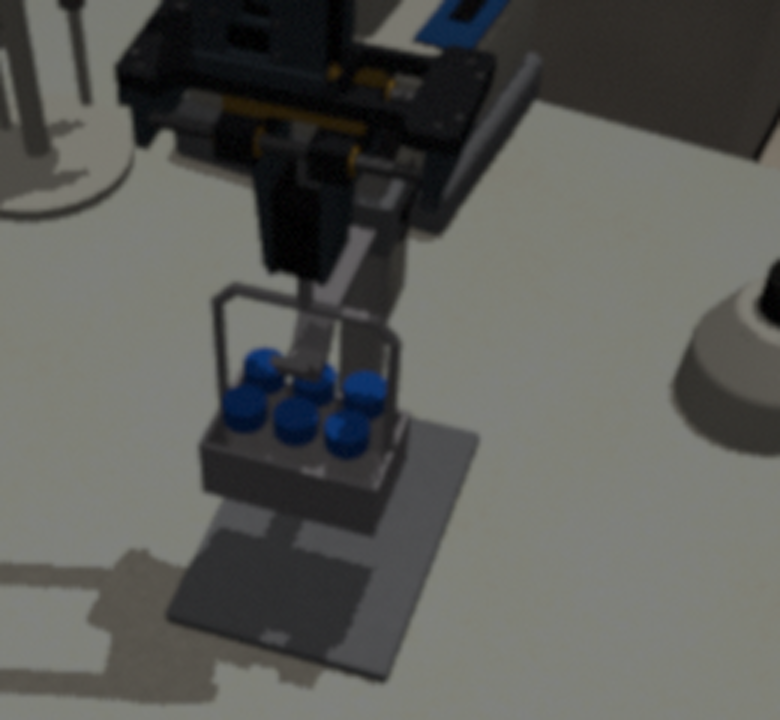

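View pics/t3.png

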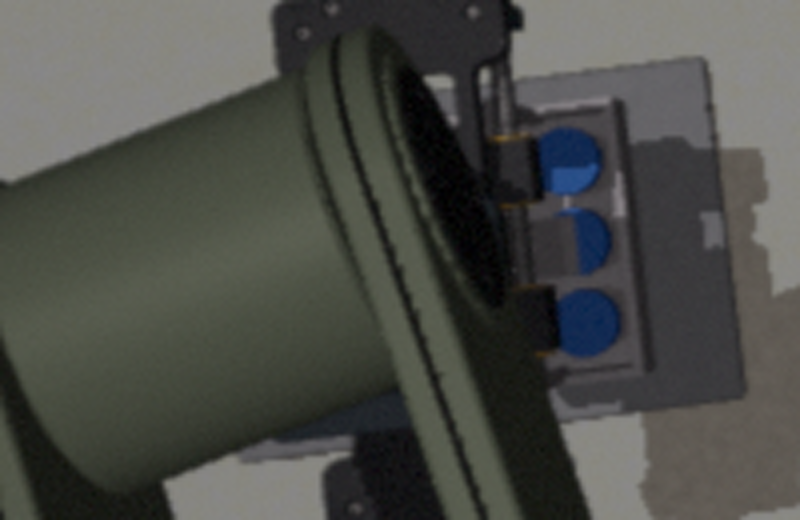

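The hook is inside the bail's window, with the lip visible at about (300,362) in the crop between the bar and the caps. The force shows only the weight. Lowering, slowly near contact.

```bash
python3 -m pendant '[{"delta_pos":[-0.2,0.3,0],"twist":[0,0,0],"grip":0},{"delta_pos":[-0.2,1,0],"twist":[0,0,0],"grip":0},{"delta_pos":[-0.2,1.8,0],"twist":[0,0,0],"grip":0},{"delta_pos":[-0.2,2.6,0],"twist":[0,0,0],"grip":0},{"delta_pos":[-0.2,3.1,0],"twist":[0,0,0],"grip":0}]' 40;python3 -m pendant '[{"delta_pos":[0,0.1,0],"twist":[0,0,0],"grip":0},{"delta_pos":[0,0.2,0],"twist":[0,0,0],"grip":0},{"delta_pos":[0,0.3,0],"twist":[0,0,0],"grip":0},{"delta_pos":[0,0.4,0],"twist":[0,0,0],"grip":0},{"delta_pos":[0,0.5,0],"twist":[0,0,0],"grip":0}]' 40; python3 -c "
from h import *
plan(478,208.5,254.5,7.45)"
```

```text
time_s: 9.4
ee_pos: [477.3, 208.3, 262.3]
ee_rot: [-90.1, -0.0, -82.6]
force: [-1.8, 0.1, -4.7]
gripper_width: 21.9
time_s: 9.9
ee_pos: [477.9, 208.7, 258.8]
ee_rot: [-90.0, 0.0, -82.6]
force: [-0.6, -0.2, -5.2]
gripper_width: 21.7
t 9.9 pos [477.9 208.7 258.8] rot [-89.97   0.   -82.58] F [-0.55 -0.24 -5.18] q [22.3 11.9 92.  -0.  76.  14.9] g 21.7
delta cm [0.02 0.43 0.01] twist [-0. -0. -0.]
```

```bash
for k in 1 2 3 4 5; do python3 -m pendant '[{"delta_pos":[0,0.1,0],"twist":[0,0,0],"grip":0},{"delta_pos":[0,0.2,0],"twist":[0,0,0],"grip":0},{"delta_pos":[0,0.3,0],"twist":[0,0,0],"grip":0},{"delta_pos":[0,0.4,0],"twist":[0,0,0],"grip":0},{"delta_pos":[0,0.5,0],"twist":[0,0,0],"grip":0}]' 40 | grep -E "pos|force"; done
python3 - <<'E'
from h import *
p,d=imaging.grab_frame('scene'); crop('pics/s4.png',p,220,0,480,240,3)
plan(478,208.5,220,7.45)
E
```

```text
ee_pos: [477.7, 208.6, 253.6]
force: [0.3, -0.0, -4.3]
ee_pos: [477.7, 208.6, 248.6]
force: [-0.3, -0.5, -3.4]
ee_pos: [477.8, 208.6, 243.6]
force: [-0.8, -0.0, -2.9]
ee_pos: [477.8, 208.6, 238.6]
force: [-0.3, -0.1, -2.0]
ee_pos: [477.8, 208.6, 233.6]
force: [-1.3, -0.5, -1.3]
t 12.45 pos [477.7 208.6 233.5] rot [-90.    -0.   -82.58] F [-0.76 -0.14 -1.56] q [22.3 12.8 94.6 -0.  72.7 14.9] g 22.0
delta cm [0.01 1.35 0.02] twist [-0. -0.  0.]
```

View pics/s4.png

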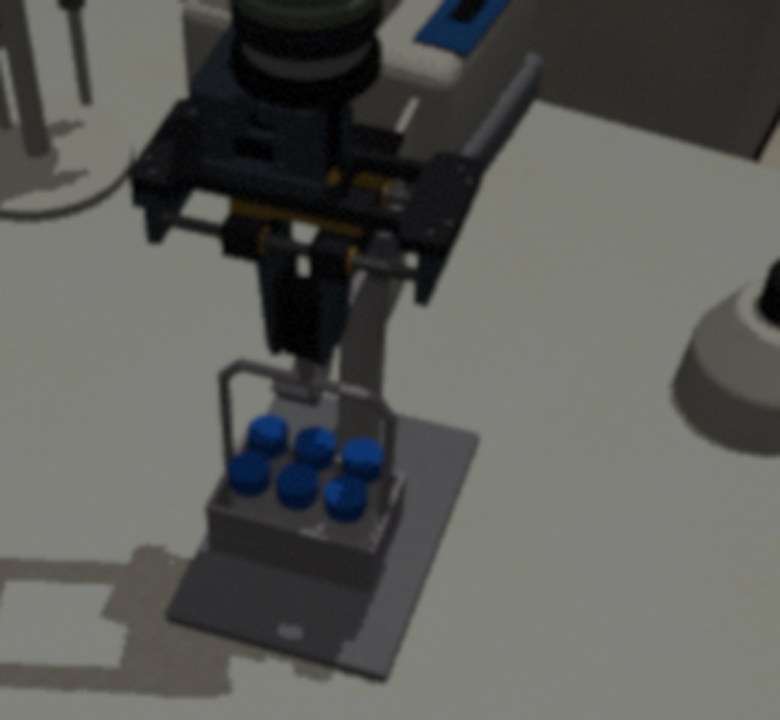

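```bash
for k in 1 2 ; do python3 -m pendant '[{"delta_pos":[0,0.1,0],"twist":[0,0,0],"grip":0},{"delta_pos":[0,0.2,0],"twist":[0,0,0],"grip":0},{"delta_pos":[0,0.3,0],"twist":[0,0,0],"grip":0},{"delta_pos":[0,0.4,0],"twist":[0,0,0],"grip":0},{"delta_pos":[0,0.4,0],"twist":[0,0,0],"grip":0}]' 40 | grep -E "pos|force"; done; for k in 1 2 3 4 5 6; do python3 -m pendant '[{"delta_pos":[0,0,0],"twist":[0,0,0],"grip":0},{"delta_pos":[0,0,0],"twist":[0,0,0],"grip":0},{"delta_pos":[0,0,0],"twist":[0,0,0],"grip":0},{"delta_pos":[0,0,0],"twist":[0,0,0],"grip":0},{"delta_pos":[0,0,0],"twist":[0,0,0],"grip":0}]' 40 | grep -E "pos|force"; done
```

```text
ee_pos: [477.8, 208.6, 229.6]
force: [-1.1, 0.2, -1.7]
ee_pos: [477.7, 208.6, 225.5]
force: [-0.5, -0.5, 0.2]
ee_pos: [477.7, 208.6, 225.7]
force: [-1.7, 0.6, -0.9]
ee_pos: [477.8, 208.6, 225.7]
force: [0.3, 0.9, 0.6]
ee_pos: [477.7, 208.6, 225.7]
force: [-0.9, -0.1, -1.1]
ee_pos: [477.7, 208.6, 225.7]
force: [-0.4, -0.7, -0.2]
ee_pos: [477.8, 208.6, 225.7]
force: [-0.5, -0.1, -1.0]
ee_pos: [477.7, 208.6, 225.6]
force: [-0.3, 0.9, -0.3]
```

```bash
python3 -m pendant '[{"delta_pos":[0,0.1,0],"twist":[0,0,0],"grip":0},{"delta_pos":[0,0.2,0],"twist":[0,0,0],"grip":0},{"delta_pos":[0,0.25,0],"twist":[0,0,0],"grip":0},{"delta_pos":[0,0.25,0],"twist":[0,0,0],"grip":0},{"delta_pos":[0,0.25,0],"twist":[0,0,0],"grip":0}]' 40 | grep -E "pos|force"
python3 - <<'E'
from h import *
f=[]
for k in range(40):
    p,d=imaging.grab_frame('scene'); s=state(); f.append(np.r_[s['force'],s['torque'],s['ee_pos']])
f=np.array(f); print(s['time_s'],f.mean(0).round(3),(f.std(0)/40**.5).round(3))
crop('pics/s5.png',p,220,0,480,240,3)
i=imaging.camera_info('scene');P=cloud(i,d)
m=(abs(P[...,0]-478)<30)&(P[...,1]>180)&(P[...,1]<300)&(P[...,2]>170)&(P[...,2]<222)
K=P[m];y=np.array([-.1297,.9916,0]);o=np.array([478,208.5,0]);Y=(K-o)@y
for a in range(-40,100,10):
    q=K[(Y>=a)&(Y<a+10)]
    if len(q): print(a,len(q),np.percentile(q[:,2],[10,50,90]).round(1))
E
```

```text
ee_pos: [477.7, 208.6, 223.1]
force: [-1.4, 1.8, -0.8]
18.95 [-3.27000e-01 -1.07000e-01 -4.00000e-02 -2.10000e-02 -2.80000e-02
  3.00000e-03  4.77746e+02  2.08605e+02  2.23150e+02] [0.08  0.07  0.067 0.005 0.004 0.005 0.002 0.002 0.003]
-30 59 [200.5 209.3 211.6]
-20 19 [188.8 193.6 198.6]
-10 156 [193.3 197.3 206.7]
0 12 [193.6 197.  198. ]
10 31 [189.8 192.2 195.3]
20 2 [197.7 198.8 199.9]
50 6 [205.8 209.4 212. ]
60 10 [209.4 211.3 213.3]
70 12 [206.1 211.5 212.7]
80 8 [208.9 211.2 213.5]
```

View pics/s5.png

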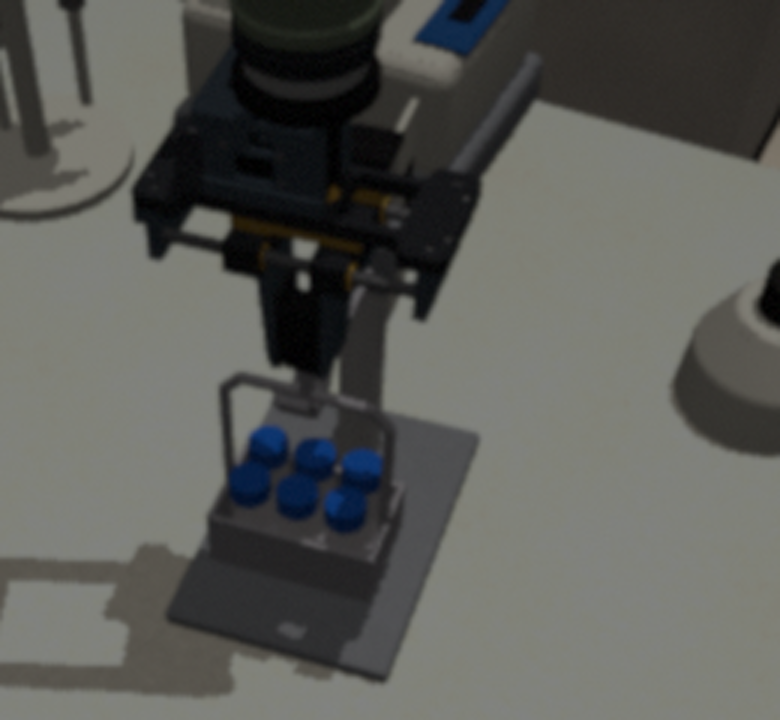

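The wrist force is -0.04 ± 0.07 N, so the spring carries the full weight. The hook is drawn down about 31 mm: the arm top is at 211 mm, down from about 242. The bar sits in the hook and the carrier is level. I'll ease the grip off gently.

```bash
python3 -m pendant '[{"delta_pos":[0,0,0],"twist":[0,0,0],"grip":0},{"delta_pos":[0,0,0],"twist":[0,0,0],"grip":0},{"delta_pos":[0,0,0],"twist":[0,0,0],"grip":0},{"delta_pos":[0,0,0],"twist":[0,0,0],"grip":0},{"delta_pos":[0,0,0],"twist":[0,0,0],"grip":0}]' 10; python3 -m pendant '[{"delta_pos":[0,0,0],"twist":[0,0,0],"grip":0},{"delta_pos":[0,0,0],"twist":[0,0,0],"grip":0},{"delta_pos":[0,0,0],"twist":[0,0,0],"grip":0},{"delta_pos":[0,0,0],"twist":[0,0,0],"grip":0},{"delta_pos":[0,0,0],"twist":[0,0,0],"grip":0}]' 3;python3 -m pendant '[{"delta_pos":[0,0,0],"twist":[0,0,0],"grip":25},{"delta_pos":[0,0,0],"twist":[0,0,0],"grip":27},{"delta_pos":[0,0,0],"twist":[0,0,0],"grip":29},{"delta_pos":[0,0,0],"twist":[0,0,0],"grip":31},{"delta_pos":[0,0,0],"twist":[0,0,0],"grip":33}]' 3
python3 - <<'E'
from h import *
for k in range(3): p,d=imaging.grab_frame('scene')
crop('pics/s6.png',p,220,0,480,240,3)
plan(478,208.5,320,7.45)
E
```

```text
time_s: 19.45
ee_pos: [477.8, 208.6, 223.2]
ee_rot: [-90.0, -0.0, -82.6]
force: [-0.3, -0.3, -0.9]
gripper_width: 21.5
time_s: 19.95
ee_pos: [477.7, 208.6, 223.1]
ee_rot: [-90.0, -0.0, -82.6]
force: [0.0, -0.2, 0.1]
gripper_width: 21.6
time_s: 20.45
ee_pos: [477.8, 208.6, 223.2]
ee_rot: [-90.0, -0.0, -82.6]
force: [-0.0, -0.6, -0.4]
gripper_width: 30.0
t 20.6 pos [477.7 208.6 223.1] rot [-90.    -0.   -82.58] F [0.55 0.05 0.9 ] q [22.3 13.1 95.6 -0.  71.3 14.9] g 30.3
delta cm [ 0.02 -9.69  0.03] twist [-0. -0.  0.]
```

View pics/s6.png

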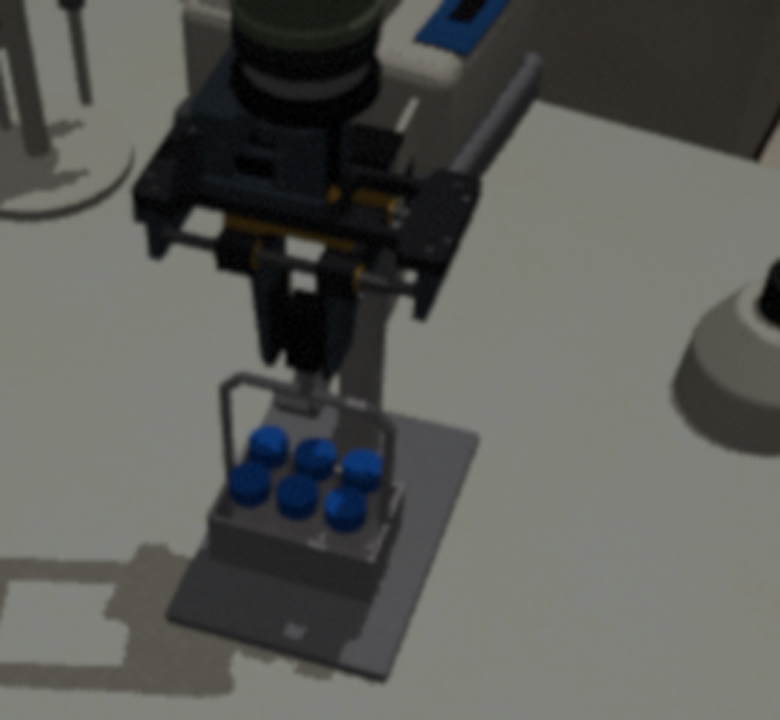

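The carrier is released and hasn't moved visibly: bar at (305,385), tray at (305,525), the same as before. Opening further, then retreating straight up.

```bash
python3 -m pendant '[{"delta_pos":[0,0,0],"twist":[0,0,0],"grip":45},{"delta_pos":[0,0,0],"twist":[0,0,0],"grip":60},{"delta_pos":[0,0,0],"twist":[0,0,0],"grip":75},{"delta_pos":[0,0,0],"twist":[0,0,0],"grip":75},{"delta_pos":[0,-0.3,0],"twist":[0,0,0],"grip":75}]' 3; for k in 1 2; do python3 -m pendant '[{"delta_pos":[0,-1,0],"twist":[0,0,0],"grip":75},{"delta_pos":[0,-2,0],"twist":[0,0,0],"grip":75},{"delta_pos":[0,-3.5,0],"twist":[0,0,0],"grip":75},{"delta_pos":[0,-5,0],"twist":[0,0,0],"grip":75},{"delta_pos":[0,-6,0],"twist":[0,0,0],"grip":75}]' 3;done
python3 - <<'E'
from h import *
def cen(p,d):
    i=imaging.camera_info('scene')
    h=cv2.cvtColor(p,cv2.COLOR_RGB2HSV); m=(h[...,0]>100)&(h[...,0]<130)&(h[...,1]>150)
    m[:, :280]=0; m[:,370:]=0; m[:110]=0; m[190:]=0
    v,u=np.nonzero(m); return u.mean().round(2),v.mean().round(2),len(u)
for k in range(24):
    p,d=imaging.grab_frame('scene')
    if k%3==0: print(state()['time_s'],cen(p,d))
crop('pics/s7.png',p,220,0,480,240,3); cv2.imwrite('pics/s7f.png',p[:,:,::-1])
P=cloud(imaging.camera_info('scene'),d)
y=np.array([-.1297,.9916,0]);o=np.array([478,208.5,0]);x=np.array([.9916,.1297,0])
X=(P-o)@x;Y=(P-o)@y;Z=P[...,2]
m=(abs(X)<65)&(abs(Y)<45)&(Z>110)&(Z<135)  # caps
A=np.c_[X[m],Y[m],np.ones(m.sum())]; c,*_=np.linalg.lstsq(A,Z[m],rcond=None); 
for _ in range(5):
    r=Z[m]-A@c; k=abs(r)<3; c,*_=np.linalg.lstsq(A[k],Z[m][k],rcond=None)
print('caps tilt deg (about y, x):',np.degrees(c[:2]).round(2),'z',c[2].round(1),k.sum())
m=(abs(X)<12)&(Y>50)&(Y<95)&(Z>180)&(Z<250); print('arm top',np.median(Z[m]))
p,d=imaging.grab_frame('top'); crop('pics/t7.png',p,80,120,460,360,2)
plan(478,208.5,320,7.45)
E
```

```text
time_s: 21.1
ee_pos: [477.5, 208.5, 225.9]
ee_rot: [-90.0, -0.0, -82.6]
force: [0.7, -0.1, 1.0]
gripper_width: 66.5
time_s: 21.6
ee_pos: [478.3, 208.8, 288.3]
ee_rot: [-89.8, 0.0, -82.6]
force: [0.5, 0.3, -0.6]
gripper_width: 68.2
time_s: 22.1
ee_pos: [477.9, 208.7, 347.4]
ee_rot: [-89.9, 0.0, -82.6]
force: [0.7, -0.1, 0.4]
gripper_width: 68.2
22.15 (np.float64(321.95), np.float64(158.57), 953)
22.3 (np.float64(321.93), np.float64(158.74), 950)
22.45 (np.float64(321.89), np.float64(158.93), 942)
22.6 (np.float64(321.93), np.float64(158.86), 942)
22.75 (np.float64(321.99), np.float64(158.88), 940)
22.9 (np.float64(321.94), np.float64(158.93), 938)
23.05 (np.float64(321.93), np.float64(158.64), 947)
23.2 (np.float64(321.88), np.float64(158.79), 949)
caps tilt deg (about y, x): [-0.09 -0.03] z 124.0 768
arm top 211.6236599253695
t 23.35 pos [477.7 208.6 346.1] rot [-9.000e+01 -1.000e-02 -8.258e+01] F [-0.32  0.26  0.37] q [22.3 10.3 81.9 -0.  87.9 14.9] g 68.1
delta cm [0.02 2.61 0.03] twist [ 0. -0.  0.]
```

View pics/s7f.png

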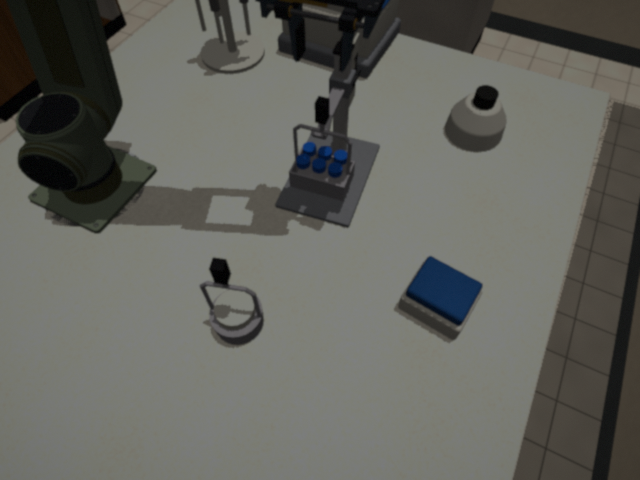

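View pics/s7.png

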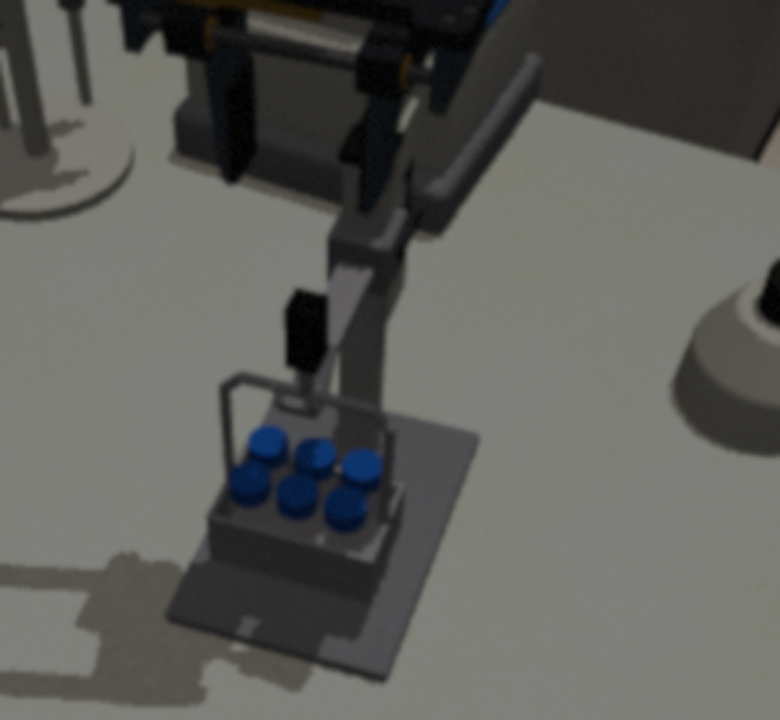

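The carrier hangs level and the gripper is 80 mm above the knob. The round carrier is still at (235,305). I'll wait briefly so any residual bobbing dies out, then hand in.

```bash
for k in 1 2 3 4 5 6; do python3 -m pendant '[{"delta_pos":[0,0,0],"twist":[0,0,0],"grip":75},{"delta_pos":[0,0,0],"twist":[0,0,0],"grip":75},{"delta_pos":[0,0,0],"twist":[0,0,0],"grip":75},{"delta_pos":[0,0,0],"twist":[0,0,0],"grip":75},{"delta_pos":[0,0,0],"twist":[0,0,0],"grip":75}]' 3 >/dev/null; done
python3 - <<'E'
from h import *
for k in range(12):
    p,d=imaging.grab_frame('scene')
    h=cv2.cvtColor(p,cv2.COLOR_RGB2HSV); m=(h[...,0]>100)&(h[...,0]<130)&(h[...,1]>150)
    m[:, :280]=0; m[:,370:]=0; m[:110]=0; m[190:]=0
    v,u=np.nonzero(m); print(u.mean().round(2),v.mean().round(2),end='; ')
a=cv2.imread('pics/scene0.png')[250:350,190:275].astype(int); b=p[250:350,190:275,::-1].astype(int)
print('round diff',abs(a-b).mean(),state()['time_s'])
job.job_done()
E
```

```text
321.94 158.9; 321.95 158.85; 321.95 158.78; 321.93 158.78; 321.97 159.01; 321.95 158.98; 321.92 158.83; 322.01 158.96; 321.98 158.79; 321.91 158.58; 321.97 158.56; 321.93 158.69; round diff 1.2955294117647058 26.95
the job is handed in; nothing more can be done
```

The rectangular carrier is weighed and hanging on the hook, and the job was handed in at about 27 s of the 51 s allowed.

- **Hanging:** I gripped the carrier by its knob, brought the bar over the hook's lip and lowered it at about 10 mm/s. I let go only when the wrist force averaged -0.04 ± 0.07 N, meaning the spring carried the whole weight. I then eased the grip off in stages and backed straight up.
- **Weight:** the held load read about 5 N, roughly 0.5 kg. The hook's arm dropped from about 241–242 mm to 211.6 mm, so the spring was drawn down about 30 mm. At 150 N/m that is about 4.5 N, or 0.46 kg, a bit below the held reading. Both values lie in the given range.
- **Level and still:** the tilt measured about 0.1° or less. The caps showed no sideways movement (about 0.05 px). Up and down they varied by about 0.2 px (a few tenths of a millimetre), which I could not tell apart from image noise.
- **Surroundings:** the round carrier's image was unchanged from the start, and the gripper finished about 80 mm above the knob, touching nothing.

No check failed.

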